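Weigh out lemons on the pull-out kitchen scale

ROBOT

A 6-joint arm with a two-finger parallel gripper is mounted at the origin on a cart in front of the work surface, level with it; the furniture and walls round the work are solid. World frame = base frame: x ahead of the robot, y to its left, z up, the work surface at z = 0. Lengths are in m, angles in rad, forces in N, time in s.
With the tool pointing down it reaches from about 0.425 to 0.95 m from the base axis. Payload 3.5 kg.
Tool frame: the origin (TCP) lies midway between the tips of the shut fingers; the grasp point (between the pads) lies 19 mm behind it; z points along the fingers, y is the line along which they close (so a half turn about z gives the same grasp; the last joint's range is limited). The gripper opens to 85 mm and grips with 20 to 120 N. Pads are 22 mm wide; open, the fingers measure 114 mm over their backs; the gripper's body (76 mm by 85 mm) begins 54 mm behind the grasp point. The pads swing forward as they close: fully open they stand 13 mm farther back than shut.
Start: joints at [0.982, 0.286, 1.577, -0, 1.279, -0.15], TCP at [0.287, 0.611, 0.231] pointing down, gripper open.
Joint ranges: [-2.77, 2.77], [-0.9, 2.22], [0.21, 2.48], [-1.53, 4.67], [0.24, 2.81], [-2.84, 2.84]. Speed limits (rad/s): [2.79, 2.79, 3.14, 3.14, 3.14, 3.14].

INTERFACE

Orientations are given as a unit quaternion [x, y, z, w].
In Python, from plant import ctrl gives the robot as it stands. The module is installed in compiled form; this text tells all that it offers.
- The arm moves only by the shell command python3 -m inch 'ROWS' [FORCE]. ROWS is JSON, a list of rows, each a list of 5 numbers: the closure, from 0 (fully open) to 1 (shut), then the shift along the tool's x, y, z in m, then the turn about the tool's z in degrees. A call has 1 to 5 rows; each row is the pose to reach, as a shift and turn from the pose commanded when the call began, along the tool's axes at that moment; what a row does not reach only later rows make up. A row lasts 1/12 s, in which the tool goes at most 41.7 mm and 7.16 degrees, less where a joint would pass 70% of its speed; a pose out of reach is approached as far as the arm can. A call with a gripper value outside its range is refused whole. The fingers move at their own pace and stop on an object; FORCE is the grip in N (left out, the last holds). Time passes only in rows, so rows that repeat a pose let the fingers close. It gives the time, the measured TCP pose, the force, the opening and the grip force at its end, in the units of the state.
- ctrl.get_state(): the state, without advancing time (a new reading comes with each control period).
- ctrl.read_camera(name): name is "side" or "top" or "wrist"; returns a dict with "pixels" (420x560x3 uint8, red, green, blue), "depth" (420x560 float32, m along the optical axis (not along the pixel's ray), 0 where there is no reading), "fx", "fy", "cx", "cy" (pixels), "xyz" and "rotation" of the camera in the world; the wrist camera has in their place "mount" (4x4, takes a point from camera to tool coordinates, whose origin is the TCP and whose axes are the flange's). Camera axes: x right, y down, z forward; pixel columns grow to the right and rows downward; lengths in m; the calibration is good to about 2 mm. A picture is of the moment at which its call begins: read the wrist's pose just before it.
- ctrl.sign_off(): hands the job in; it is judged then, once.
Trained networks look in a picture, given as the dict that the camera call returned (one of the last four; its "shot" number tells which), for a name from the list of things; names that differ only in an ending like _2 or _b are one class to them, and where a whole thing is asked for, a point or a joint stands for the part that bears it (a point fixed in the world has none). Each returns a list of dicts, best first, with "score" (0 to 1); they miss things now and then, are a little off and sometimes report something else, mostly with a low value. They report only what shows in the picture. A call takes as long as a camera call.
- ctrl.spot_in(query, picture): "at" ([column, row] in pixels, amid what is visible of it).
- ctrl.tip_of(query, picture): "at" ([column, row] in pixels: a listed point, or the origin of a listed thing).
The state is a dict: "time": time; "qpos": joint angles; "dq": joint speeds; "joint_efforts": joint torques, N m; "eef_pos": TCP position; "tcp_rot": TCP orientation; "contact_force": force on the tool from outside, world axes, zero at the start; "wrist_torque": the same for the moment, N m; "opening": opening from 0.0 (shut) to 1.0 (fully open); "finger_force": force on a finger pad.
Only numpy, scipy, OpenCV 4.12 (cv2) and the standard library are available. Lean on these libraries where they do the work, as an engineer would, in place of code of your own. Each camera call takes 0.05 s, during which the arm holds its last target. There are 200 camera calls.

TASK

Pull the kitchen scale fully out from under the little wooden rack by its black post, then lay lemons from the chopping board gently into its steel pan one at a time, letting the needle settle after each one. Stop as soon as the red needle rests in the green part of the dial: leave the remaining lemons lying where they are on the board and the scale out, and disturb nothing else.

Things in the scene. Friction and masses are not known exactly. Their poses are not given: they have to be found in the camera images.
- rack: Fixed light-wood rack at the back left, 400 mm wide (its y), 140 mm deep, its board's top 126 mm high (board underside 110 mm), with a thin steel rail along its front edge up to 146 mm and jars on its left half up to 263 mm high. Origin on the counter under the centre of the pan of the fully parked scale; its -x axis is the direction in which the scale pulls out, +y is to the left. The board covers x = -55 to +85 mm of this frame.
- scale (a joint): How far the scale is pulled out of the rack, m: 0 = parked, 0.15 = fully out, at the stop. It slides level along the rack's -x with about 2 N of friction and stays where left. The white scale body is 134 mm deep, 364 mm wide, its top 46 mm high.
- handle (a point): Grip point on the scale's upright black post (22 mm diameter, with a 28 mm cap from 68 to 74 mm above the counter), 50 mm above the counter. The post moves with the scale; it stands 36 mm ahead of the scale's front face on a ledge 23 mm high. Axes as the rack's.
- pan_floor (a point): Centre of the inner floor of the scale's open steel pan; about 67 mm above the counter when empty. Inner size 124 mm (x) by 250 mm (y), rim 23 mm above the floor, wall 3 mm. x, y axes as the rack's; moves with the scale. The pan is sprung: it sinks 1 mm for each 37 g, to a stop at 12.5 mm. Three lemons fit in a row along y, their long axes along y, 82 mm apart.
- dial (a point): Centre of the round dial (86 mm across) lying face up on the scale body to the left of the pan, 62 mm above the counter, under an clear solid cover whose top is 65 mm above the counter.
- needle (a joint): Angle of the red needle of the dial, rad: 0 = empty pan, the needle pointing along the rack's -x (towards the robot); it turns clockwise seen from above by 13 rad per kg on the pan (one lemon about 1.0 to 1.9 rad). The green part of the dial runs from 2.9 to 5.0 rad; the end stop is at about 6.1 rad. It settles within half a second.
- board: Fixed chopping board, 220 mm (x) by 340 mm (y), 22 mm thick, at the right; origin at the centre of its underside. The lemons lie on it.
- tomato_center (a point): Centre of a loose red tomato, about 73 mm across, behind the board; not to be moved.
- mug_center (a point): Centre of a loose orange mug, 97 mm high, behind the board; not to be moved.
- lemon0_center (a point): Centre of a yellow lemon, 78 mm long (its x axis, level) and 55 mm thick, lying on the board with its centre 50 mm above the counter; its weight is not known (80 to 147 g).
- lemon1_center (a point): Centre of a yellow lemon, 78 mm long (its x axis, level) and 55 mm thick, lying on the board with its centre 50 mm above the counter; its weight is not known (80 to 147 g).
- lemon2_center (a point): Centre of a yellow lemon, 78 mm long (its x axis, level) and 55 mm thick, lying on the board with its centre 50 mm above the counter; its weight is not known (80 to 147 g).
- lemon3_center (a point): Centre of a yellow lemon, 78 mm long (its x axis, level) and 55 mm thick, lying on the board with its centre 50 mm above the counter; its weight is not known (80 to 147 g).

How it is judged:
By the outcome, as a careful person would: the job done as asked, in the order asked, and still so for the second after the job is handed in, with the robot touching nothing.
It also fails if it takes over 72 s, if anything falls off the work surface, if the arm or the gripper's body presses on something with over 40 N, if the wrist force passes 120 N, or if a joint passes its speed limit or range.

## Working session

There is one attempt and no reset: what is moved stays moved. The work goes in short steps, Python scripts to look and compute and a shell command to move; the robot and the scene stay as the last step left them, time stands still between calls to the robot, and variables do not carry over. Pictures are saved under pics/ and viewed, at most 10 in all, crops included, and the job is handed in when it is done.

```bash
mkdir -p pics; cat > h.py <<'E'
import numpy as np, cv2
from scipy.spatial.transform import Rotation as R
from plant import ctrl
def cam(name):
    s=ctrl.get_state(); p=ctrl.read_camera(name)
    if name=="wrist":
        T=np.eye(4);T[:3,:3]=R.from_quat(s["tcp_rot"]).as_matrix();T[:3,3]=s["eef_pos"]
        T=T@np.array(p["mount"])
    else:
        T=np.eye(4)
        r=np.array(p["rotation"]); T[:3,:3]=r if r.shape==(3,3) else R.from_quat(r).as_matrix(); T[:3,3]=p["xyz"]
    p["T"]=T; return p
def ray(p,at):
    d=np.array([(at[0]-p["cx"])/p["fx"],(at[1]-p["cy"])/p["fy"],1]); return p["T"][:3,:3]@d,p["T"][:3,3]
def dep(p,at):
    c,r=int(round(at[0])),int(round(at[1])); w=p["depth"][max(r-2,0):r+3,max(c-2,0):c+3]; w=w[w>0]
    if not len(w): return None
    d,o=ray(p,at); return o+d*np.median(w)
def atz(p,at,z):
    d,o=ray(p,at); return o+d*(z-o[2])/d[2]
def cloud(p):
    v,u=np.mgrid[:420,:560]; z=p["depth"]; X=np.stack([(u-p["cx"])/p["fx"]*z,(v-p["cy"])/p["fy"]*z,z],-1)
    return X@p["T"][:3,:3].T+p["T"][:3,3]
def save(p,n): cv2.imwrite("pics/"+n,p["pixels"][:,:,::-1])
def tool(s,target):
    return R.from_quat(s["tcp_rot"]).inv().apply(np.array(target)-s["eef_pos"])
E
python3 - <<'E'
from h import *
np.set_printoptions(precision=4,suppress=True)
s=ctrl.get_state(); print({k:np.round(v,3) for k,v in s.items()}); print(R.from_quat(s["tcp_rot"]).as_matrix())
ims=[]
for n in ["top","side"]:
    p=cam(n); ims.append(p["pixels"]); print(n,p["T"][:3,3],p["T"][:3,2])
    for q,z in [("rack",0),("handle",.05),("pan_floor",.067),("dial",.062),("board",0),("tomato_center",.036),("mug_center",.048),("lemon0_center",.05)]:
        for r in ctrl.tip_of(q,p)[:5 if q[0]=="l" else 1]: print(q,np.round(r["score"],2),np.round(r["at"]),atz(p,r["at"],z)[:2],dep(p,r["at"]))
    save(p,n+"0.png")
E
```

```text
{'time': np.float64(0.0), 'qpos': array([ 0.982,  0.287,  1.578,  0.   ,  1.279, -0.15 ]), 'dq': array([-0.   , -0.001,  0.001,  0.001, -0.002, -0.001]), 'joint_efforts': array([ -0.001, -40.599, -29.262,  -0.   ,   0.006,   0.   ]), 'eef_pos': array([0.286, 0.611, 0.23 ]), 'tcp_rot': array([ 0.218,  0.976, -0.001, -0.   ]), 'contact_force': array([-0.737,  0.224,  0.328]), 'wrist_torque': array([-0.034, -0.013, -0.064]), 'finger_force': np.float64(0.0), 'opening': np.float64(0.999)}
[[-0.9053  0.4248 -0.0013]
 [ 0.4248  0.9053 -0.002 ]
 [ 0.0004 -0.0023 -1.    ]]
top [0.4099 0.0484 1.1778] [ 0.1395  0.0122 -0.9901]
rack 0.68 [215. 176.] [0.662  0.2303] [0.635  0.2108 0.1262]
handle 0.67 [223. 224.] [0.5246 0.1966] [0.5223 0.1936 0.0726]
pan_floor 0.9 [228. 182.] [0.6343 0.1874] [0.6222 0.1799 0.1266]
dial 0.89 [157. 177.] [0.6448 0.3714] [0.6276 0.3477 0.1436]
board 0.74 [383. 241.] [ 0.4935 -0.2266] [ 0.492  -0.2216  0.0214]
tomato_center 0.84 [350. 163.] [ 0.6965 -0.1337] [ 0.6922 -0.1309  0.0531]
mug_center 0.96 [393. 166.] [ 0.6858 -0.2429] [ 0.6953 -0.2529  0.0091]
lemon0_center 0.92 [432. 259.] [ 0.4456 -0.3373] [ 0.4447 -0.3275  0.0786]
lemon0_center 0.53 [212. 176.] [0.6531 0.2313] [0.6365 0.2188 0.1268]
side [ 0.5694 -0.5672  1.0193] [-0.0135  0.5261 -0.8503]
rack 0.81 [319. 162.] [0.6549 0.236 ] [0.6443 0.1367 0.126 ]
handle 0.84 [275. 159.] [0.5221 0.2042] [0.5225 0.1966 0.0596]
pan_floor 0.79 [310. 160.] [0.6247 0.1914] [0.6212 0.144  0.1265]
dial 0.83 [317. 111.] [0.6463 0.39  ] [0.6412 0.3267 0.1254]
board 0.72 [260. 304.] [ 0.5042 -0.2191] [ 0.5054 -0.2259  0.0199]
tomato_center 0.86 [338. 267.] [ 0.6969 -0.128 ] [ 0.6948 -0.1352  0.0522]
mug_center 0.95 [336. 314.] [ 0.686 -0.253] [ 0.6907 -0.2401  0.0083]
lemon0_center 0.86 [229. 345.] [ 0.4422 -0.3334] [ 0.4454 -0.3392  0.0741]
```

View pics/top0.png

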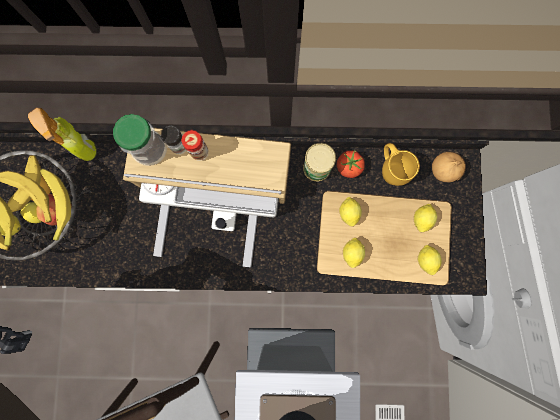

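```bash
python3 - <<'E'
from h import *
np.set_printoptions(precision=4,suppress=True)
for n in ["top","side"]:
    p=cam(n); C=cloud(p); hsv=cv2.cvtColor(p["pixels"],cv2.COLOR_RGB2HSV)
    for i in range(4):
        for r in ctrl.tip_of(f"lemon{i}_center",p)[:2]: print(i,round(r["score"],2),np.round(r["at"]),atz(p,r["at"],.05)[:2])
    m=(cv2.inRange(hsv,(20,120,100),(35,255,255))>0)&(C[...,2]>.03)&(C[...,2]<.1)&(C[...,1]<0)
    k,l,st,_=cv2.connectedComponentsWithStats(m.astype(np.uint8))
    for j in range(1,k):
        if st[j,4]<80: continue
        P=C[l==j]; c=P.mean(0); w,v=np.linalg.eigh(np.cov(P[:,:2].T)); print("blob",st[j],c,"mid",(P.min(0)+P.max(0))/2,"axis deg",np.degrees(np.arctan2(v[1,1],v[0,1])),2*np.sqrt(w))
    # rack board top orientation; post cap; handle
    m=(abs(C[...,2]-.126)<.006)&(C[...,1]>0)&(C[...,0]>.5)
    P=C[m][:,:2].astype(np.float32); print("rack rect",cv2.minAreaRect(P))
    m=(C[...,2]>.066)&(C[...,2]<.08)&(C[...,0]<.56)&(C[...,0]>.47)&(C[...,1]>.1)&(C[...,1]<.3)&(p["pixels"].max(2)<90)
    P=C[m]; print("cap",len(P),(P.min(0)+P.max(0))/2,np.ptp(P,0))
E
```

```text
0 0.62 [428. 257.] [ 0.4505 -0.3265]
1 0.6 [355. 254.] [ 0.4558 -0.1426]
2 0.96 [424. 217.] [ 0.5526 -0.3193]
3 0.6 [354. 210.] [ 0.5694 -0.1403]
blob [383 144  36  42 639] [ 0.6826 -0.2525  0.0721] mid [ 0.6862 -0.2551  0.065 ] axis deg 147.10249508558124 [0.0557 0.0589]
blob [339 197  22  30 473] [ 0.5619 -0.1271  0.068 ] mid [ 0.564  -0.1282  0.0646] axis deg -170.74449142441577 [0.0265 0.0362]
blob [414 204  23  28 491] [ 0.5493 -0.3167  0.0676] mid [ 0.5516 -0.3204  0.0624] axis deg 164.60363709384777 [0.0264 0.0356]
blob [343 238  22  30 484] [ 0.458  -0.1356  0.0682] mid [ 0.4586 -0.1376  0.0652] axis deg 176.41394818106554 [0.0268 0.0361]
blob [418 245  24  30 513] [ 0.4434 -0.3248  0.0677] mid [ 0.4442 -0.3291  0.0627] axis deg -169.04529876074136 [0.026  0.0363]
rack rect ((0.6729850769042969, 0.3839153051376343), (0.34394899010658264, 0.7635088562965393), 0.004491918254643679)
cap 77 [0.5272 0.2013 0.0735] [0.0234 0.0232 0.0112]
0 0.62 [230. 342.] [ 0.4431 -0.3272]
1 0.76 [243. 263.] [ 0.4574 -0.1315]
2 0.59 [277. 342.] [ 0.5513 -0.3231]
3 0.73 [286. 266.] [ 0.564  -0.1349]
blob [270 253  31  22 494] [ 0.5615 -0.1359  0.0662] mid [ 0.5623 -0.1313  0.0609] axis deg -175.5063243217832 [0.0254 0.036 ]
blob [228 255  30  22 488] [ 0.4579 -0.1444  0.0664] mid [ 0.4567 -0.1404  0.0618] axis deg 175.95833743738046 [0.0249 0.0356]
blob [261 328  32  27 628] [ 0.5493 -0.3253  0.0674] mid [ 0.549  -0.3215  0.0626] axis deg 161.6531103088073 [0.0262 0.0361]
blob [212 331  35  26 639] [ 0.4439 -0.3335  0.0672] mid [ 0.4421 -0.3302  0.0622] axis deg -169.06469011422047 [0.0261 0.0361]
rack rect ((0.658271312713623, 0.44309306144714355), (0.31366777420043945, 0.885051965713501), 0.021678324788808823)
cap 64 [0.5232 0.2054 0.0733] [0.0237 0.0301 0.0092]
```

The top view shows the scale parked under the rack with its post near (221,224) and its two rails running towards the robot. The rack front edge runs from (124,180) to (285,193), so it is slightly yawed. Four lemons lie on the board at about (351,211), (354,252), (426,218) and (430,259).

```bash
python3 - <<'E'
from h import *
np.set_printoptions(precision=4,suppress=True)
for n in ["top","side"]:
    p=cam(n); C=cloud(p)
    m=(abs(C[...,2]-.126)<.005)&(C[...,1]>-.02)&(C[...,1]<.46)&(C[...,0]>.5)&(C[...,0]<.8)
    k,l,st,_=cv2.connectedComponentsWithStats(m.astype(np.uint8),connectivity=4); j=1+st[1:,4].argmax()
    P=C[l==j][:,:2].astype(np.float32); r=cv2.minAreaRect(P); print("rack",r,cv2.boxPoints(r))
    # front face of scale body: white, z~.046
    m=(abs(C[...,2]-.046)<.006)&(C[...,1]>.0)&(C[...,1]<.45)&(C[...,0]>.5)&(C[...,0]<.62)
    P=C[m]; b=np.linspace(.06,.4,12); E=[]
    for a,c in zip(b,b[1:]):
        q=P[(P[:,1]>a)&(P[:,1]<c)]
        if len(q)>3: E.append([q[:,1].mean(),q[:,0].min()])
    print(np.array(E).T)
    s=ctrl.get_state()
E
```

```text
rack ((0.6734418869018555, 0.2340961992740631), (0.39954274892807007, 0.1407277137041092), 84.42095184326172) [[0.584  0.0421]
 [0.7241 0.0284]
 [0.7629 0.4261]
 [0.6228 0.4398]]
[[0.074  0.1077 0.1385 0.1685 0.1987 0.2298 0.2619 0.2938 0.3304 0.3527
  0.3849]
 [0.5519 0.5523 0.5563 0.559  0.5187 0.5656 0.5678 0.5722 0.5744 0.5767
  0.5814]]
rack ((0.6708055138587952, 0.23482556641101837), (0.40191927552223206, 0.13993552327156067), 84.47802734375) [[0.5818 0.0415]
 [0.7211 0.0281]
 [0.7598 0.4281]
 [0.6205 0.4416]]
[[0.0696 0.1967 0.365  0.3846]
 [0.5479 0.5143 0.5786 0.5784]]
```

The rack yaw is -5.6°, and the post is at about (0.525, 0.203). I'll move above it.

```bash
python3 -m inch '[[0,-0.034,-0.023,0,0],[0,-0.068,-0.047,0,0],[0,-0.102,-0.070,0,0],[0,-0.136,-0.094,0,0],[0,-0.170,-0.117,0,0]]'
python3 -m inch '[[0,-0.034,-0.023,0,0],[0,-0.068,-0.047,0,0],[0,-0.102,-0.070,0,0],[0,-0.136,-0.094,0,0],[0,-0.170,-0.117,0,0]]'
python3 -m inch '[[0,-0.025,-0.017,0,-6.5],[0,-0.049,-0.034,0,-13],[0,-0.049,-0.034,0.03,-19.5],[0,-0.049,-0.034,0.07,-19.5],[0,-0.049,-0.034,0.07,-19.5]]'
python3 - <<'E'
from h import *
np.set_printoptions(precision=4,suppress=True)
s=ctrl.get_state(); M=R.from_quat(s["tcp_rot"]).as_matrix(); print(s["time"],s["eef_pos"],M[:,1])
p=cam("wrist"); save(p,"w1.png"); C=cloud(p)
for r in ctrl.tip_of("handle",p)[:2]: print(r,atz(p,r["at"],.05))
m=(C[...,2]>.07)&(C[...,2]<.08)&(np.hypot(C[...,0]-.525,C[...,1]-.203)<.035); P=C[m]; print(len(P),(P.min(0)+P.max(0))/2,np.ptp(P,0))
E
```

```text
time: 1.92
eef_pos: [0.3914, 0.4313, 0.2315]
tcp_rot: [0.217, 0.976, 0.0, 0.0]
contact_force: [0.5, 0.4, -0.2]
opening: 0.996
finger_force: 0.0
time: 2.33
eef_pos: [0.4957, 0.2529, 0.2317]
tcp_rot: [0.218, 0.976, 0.0, 0.0]
contact_force: [0.8, 1.0, 0.7]
opening: 0.996
finger_force: 0.0
time: 2.75
eef_pos: [0.5204, 0.2013, 0.1536]
tcp_rot: [0.05, 0.999, -0.002, -0.007]
contact_force: [-2.5, -0.3, -2.6]
opening: 1.0
finger_force: 0.0
2.75 [0.5204 0.2013 0.1536] [ 0.1001  0.995  -0.004 ]
{'at': [287.4, 219.4], 'score': 0.6} [0.5266 0.2049 0.05  ]
932 [0.5253 0.204  0.0725] [0.0271 0.0273 0.0049]
```

```bash
python3 -m inch '[[0,0,0.001,0.03,0],[0,0,0.001,0.06,0],[0,0,0.001,0.09,0],[0,0,0.001,0.115,0],[0,0,0.001,0.129,0]]'
python3 -m inch '[[0,0,0,0,0],[0.8,0,0,0,0],[0.8,0,0,0,0],[0.8,0,0,0,0],[0.8,0,0,0,0]]' 40
python3 -m inch '[[0.8,0,0,0,0],[0.8,0,0,0,0],[0.8,0,0,0,0]]'
```

```text
time: 3.27
eef_pos: [0.5254, 0.2049, 0.0323]
tcp_rot: [0.049, 0.999, 0.0, 0.0]
contact_force: [1.1, -0.9, 0.8]
opening: 1.001
finger_force: 0.0
time: 3.68
eef_pos: [0.5267, 0.2046, 0.0346]
tcp_rot: [0.049, 0.999, 0.0, 0.002]
contact_force: [0.4, -0.5, -0.5]
opening: 0.457
finger_force: 0.0
time: 3.93
eef_pos: [0.5262, 0.2044, 0.0341]
tcp_rot: [0.049, 0.999, 0.0, 0.001]
contact_force: [-1.1, -0.1, 5.7]
opening: 0.299
finger_force: 38.8
```

```bash
python3 -m inch '[[0.8,0.012,0,0,0],[0.8,0.032,0,0,0],[0.8,0.052,0,0,0],[0.8,0.072,0,0,0],[0.8,0.092,0,0,0]]'
python3 -m inch '[[0.8,0.018,0,0,0],[0.8,0.034,0,0,0],[0.8,0.046,0,0,0],[0.8,0.054,0,0,0],[0.8,0.061,0,0,0]]'
python3 -m inch '[[0.8,0,0,0,0],[0.8,0,0,0,0]]'
```

```text
time: 4.35
eef_pos: [0.4361, 0.2131, 0.0341]
tcp_rot: [0.049, 0.999, 0.0, 0.004]
contact_force: [4.3, -2.2, 3.0]
opening: 0.297
finger_force: 40.5
time: 4.77
eef_pos: [0.3761, 0.2192, 0.0345]
tcp_rot: [0.05, 0.999, 0.001, 0.004]
contact_force: [-0.0, 0.2, 0.5]
opening: 0.195
finger_force: 0.0
time: 4.93
eef_pos: [0.3722, 0.2191, 0.0321]
tcp_rot: [0.049, 0.999, -0.0, -0.0]
contact_force: [0.0, -0.2, -1.3]
opening: 0.198
finger_force: 0.0
```

```bash
python3 - <<'E'
from h import *
np.set_printoptions(precision=4,suppress=True)
p=cam("wrist"); save(p,"w2.png"); C=cloud(p)
p2=cam("top"); C2=cloud(p2)
cv2.imwrite("pics/c2.png",np.hstack([p["pixels"][60:420,:400],cv2.resize(p2["pixels"][110:290,100:300],(400,360))])[:,:,::-1])
for q,z in [("handle",.05),("pan_floor",.067),("dial",.062)]:
    for pp in (p,p2):
        for r in ctrl.tip_of(q,pp)[:1]: print(q,r["score"],r["at"],atz(pp,r["at"],z))
for pp,c in ((p,C),(p2,C2)):
    m=(c[...,2]>.066)&(c[...,2]<.08)&(c[...,0]>.33)&(c[...,0]<.45)&(c[...,1]>.17)&(c[...,1]<.26)&(pp["pixels"].max(2)<90); P=c[m]
    if len(P): print(len(P),(P.min(0)+P.max(0))/2,np.ptp(P,0))
E
```

```text
handle 0.61 [282.5, 347.6] [0.402  0.2165 0.05  ]
handle 0.74 [217.9, 271.4] [0.4045 0.2064 0.05  ]
pan_floor 0.92 [220.0, 228.0] [0.5138 0.2027 0.067 ]
dial 0.85 [150.3, 222.1] [0.5264 0.3827 0.062 ]
3114 [0.3768 0.2197 0.073 ] [0.043  0.0802 0.0139]
```

View pics/c2.png

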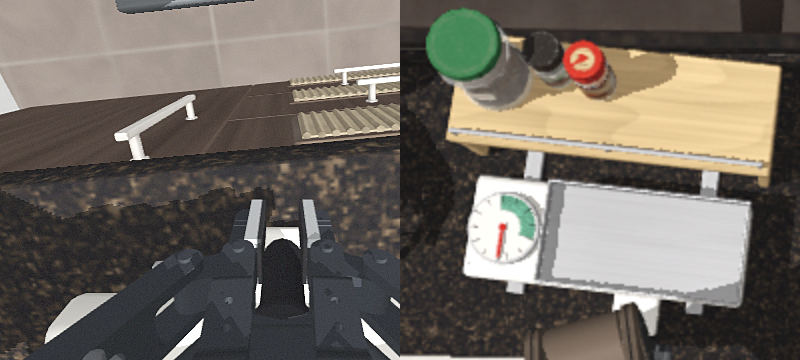

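The scale is most of the way out, but the post slipped from the pads about 25 mm short of the stop. I'll re-grip harder and pull slowly.

```bash
python3 -m inch '[[0,0,0,0,0],[0,0,0,0,0],[0,0,0,0,0],[0,0,0,0,0],[0,0,0,0,0]]'
python3 -m inch '[[0,0,0,0,0],[0,0,0,0,0],[0,-0.010,0,0,0],[0,-0.020,0,0,0],[0,-0.031,0,0,0]]'
python3 -m inch '[[0.4,0,0,0,0],[0.6,0,0,0,0],[1,0,0,0,0],[1,0,0,0,0],[1,0,0,0,0]]' 100
python3 -m inch '[[1,0,0,0,0],[1,0,0,0,0],[1,0,0,0,0],[1,0,0,0,0],[1,0,0,0,0]]'
python3 -m inch '[[1,0.002,0,0,0],[1,0.004,0,0,0],[1,0.006,0,0,0],[1,0.008,0,0,0],[1,0.01,0,0,0]]'
```

```text
time: 5.75
eef_pos: [0.3729, 0.2192, 0.0323]
tcp_rot: [0.049, 0.999, 0.0, -0.0]
contact_force: [-0.1, -0.0, -0.6]
opening: 0.895
finger_force: 0.0
time: 6.17
eef_pos: [0.4051, 0.2161, 0.0325]
tcp_rot: [0.049, 0.999, 0.0, 0.0]
contact_force: [-0.4, 0.4, -0.3]
opening: 0.999
finger_force: 0.0
time: 6.58
eef_pos: [0.4032, 0.2162, 0.0322]
tcp_rot: [0.049, 0.999, -0.0, -0.0]
contact_force: [-1.2, 0.6, 6.1]
opening: 0.299
finger_force: 41.6
time: 7.0
eef_pos: [0.4031, 0.2162, 0.032]
tcp_rot: [0.049, 0.999, -0.0, -0.001]
contact_force: [-0.4, 1.0, -3.1]
opening: 0.244
finger_force: 217.2
time: 7.42
eef_pos: [0.4025, 0.2164, 0.0319]
tcp_rot: [0.048, 0.999, 0.001, 0.013]
contact_force: [40.0, -1.7, -43.6]
opening: 0.241
finger_force: 182.5
```

```bash
python3 -m inch '[[1,-0.005,0,0,0],[1,-0.010,0,0,0],[1,-0.010,0,0,0]]'
python3 - <<'E'
from h import *
np.set_printoptions(precision=4,suppress=True)
print(ctrl.get_state()["contact_force"])
c0=np.array([.672,.2345]); X=np.array([.9953,-.0972]); Y=np.array([.0972,.9953])
for n in ("top","side"):
    p=cam(n); C=cloud(p); xy=C[...,:2]-c0; u=xy@X+.015; v=xy@Y; z=C[...,2]
    for q,zz in [("pan_floor",.067),("dial",.062)]:
        for r in ctrl.tip_of(q,p)[:1]: a=atz(p,r["at"],zz); print(n,q,a,(a[:2]-c0)@X+.015,(a[:2]-c0)@Y,dep(p,r["at"]))
    m=(abs(z-.067)<.005)&(u<-.04)&(u>-.3)&(abs(v)<.21)
    k,l,st,_=cv2.connectedComponentsWithStats(m.astype(np.uint8),connectivity=4); j=1+st[1:,4].argmax(); m=l==j
    print("floor u",np.percentile(u[m],[1,50,99]),"v",np.percentile(v[m],[1,50,99]))
    m=(z>.082)&(z<.097)&(u<-.06)&(u>-.3)&(abs(v)<.25)&(v>-.25); print("rim u",np.percentile(u[m],[1,5,95,99]),"v",np.percentile(v[m],[1,5,95,99]),m.sum())
    m=(abs(z-.046)<.005)&(u>-.3)&(u<-.06)&(abs(v)<.22); print("body u",np.percentile(u[m],[1,5,95,99]),"v",np.percentile(v[m],[1,5,95,99]),m.sum())
    m=(abs(z-.126)<.005)&(u>-.08)&(u<.15)&(abs(v)<.21); print("board u",np.percentile(u[m],[1,5,95,99]))
E
```

```text
time: 7.67
eef_pos: [0.404, 0.2161, 0.0318]
tcp_rot: [0.05, 0.999, 0.0, 0.0]
contact_force: [3.4, 2.4, -9.2]
opening: 0.244
finger_force: 180.8
[ 3.3923  2.3597 -9.1589]
top pan_floor [0.5123 0.1993 0.067 ] -0.14048635539378462 -0.05054568457041871 [0.5123 0.1993 0.0672]
top dial [0.5259 0.3804 0.062 ] -0.14459940474844063 0.1310146910992537 [0.5261 0.3809 0.0602]
floor u [-0.206  -0.1444 -0.0847] v [-0.1739 -0.0538  0.0716]
rim u [-0.211  -0.2105 -0.0817 -0.0811] v [-0.1801 -0.1794  0.0744  0.0759] 415
body u [-0.2122 -0.2111 -0.0844 -0.0816] v [-0.1814 -0.1635  0.1758  0.1791] 793
board u [-0.0526 -0.0487  0.083   0.1355]
side pan_floor [0.498  0.1942 0.067 ] -0.15430719110160357 -0.05705566817959495 [0.4979 0.1944 0.0667]
side dial [0.5119 0.3825 0.062 ] -0.15871218775998885 0.13176938938060395 [0.5117 0.387  0.0575]
floor u [-0.2116 -0.1508 -0.091 ] v [-0.1583 -0.05    0.0752]
rim u [-0.2492 -0.2402 -0.0851 -0.0847] v [-0.1808 -0.1797  0.0757  0.0775] 436
body u [-0.2515 -0.2151 -0.0848 -0.0839] v [-0.1816 -0.1797  0.1725  0.1796] 489
board u [-0.055  -0.0505  0.0795  0.1237]
```

The scale is at its stop: the pan centre is at rack x ≈ -0.148 and it resisted a 40 N pull. It must have started partly out. I'll seat it lightly, release, rise, and go to the nearest lemon.

```bash
python3 -m inch '[[1,0.002,0,0,0],[1,0.003,0,0,0],[1,0.003,0,0,0],[0,0.003,0,0,0],[0,0.003,0,0,0]]'
python3 -m inch '[[0,0,0,0,0],[0,0,0,0,0],[0,0,0,0,0],[0,0,0,0,0],[0,0,0,0,0]]' 20
python3 -m inch '[[0,0,0,0,0],[0,0,0,-0.04,0],[0,0,0,-0.08,0],[0,0,0,-0.12,0],[0,0,0,-0.16,0]]'
python3 -m inch '[[0,-0.04,0,0,0],[0,-0.07,-0.03,0,0],[0,-0.094,-0.06,0,0],[0,-0.094,-0.1,0,0],[0,-0.094,-0.14,0,0]]'
python3 -m inch '[[0,0,-0.04,0,0],[0,0,-0.08,0,0],[0,0,-0.12,0,0],[0,0,-0.16,0,0],[0,0,-0.2,0,0]]'
python3 -m inch '[[0,0,-0.009,0.03,-2],[0,0,-0.009,0.05,-2],[0,0,-0.009,0.05,-2]]'
python3 - <<'E'
from h import *
np.set_printoptions(precision=4,suppress=True)
s=ctrl.get_state(); M=R.from_quat(s["tcp_rot"]).as_matrix(); print(s["time"],s["eef_pos"],M[:,1],s["qpos"])
p=cam("wrist"); C=cloud(p); hsv=cv2.cvtColor(p["pixels"],cv2.COLOR_RGB2HSV)
for r in ctrl.tip_of("lemon1_center",p)[:2]: print(r,atz(p,r["at"],.05))
m=(cv2.inRange(hsv,(18,100,60),(38,255,255))>0)&(C[...,2]>.04)&(C[...,2]<.1)
k,l,st,_=cv2.connectedComponentsWithStats(m.astype(np.uint8))
for j in range(1,k):
    if st[j,4]<300: continue
    P=C[l==j]; w,v=np.linalg.eigh(np.cov(P[:,:2].T)); print(st[j],P.mean(0),(P.min(0)+P.max(0))/2,np.degrees(np.arctan2(v[1,1],v[0,1])))
p=cam("top"); save(p,"t3.png")
for r in ctrl.tip_of("handle",p)[:1]: print(r,atz(p,r["at"],.05))
E
```

```text
time: 8.38
eef_pos: [0.4002, 0.216, 0.0326]
tcp_rot: [0.049, 0.999, -0.001, -0.001]
contact_force: [0.0, -0.2, 0.5]
opening: 0.51
finger_force: 0.0
time: 8.8
eef_pos: [0.4011, 0.2166, 0.0329]
tcp_rot: [0.049, 0.999, 0.0, 0.0]
contact_force: [-1.0, 0.0, 1.4]
opening: 1.0
finger_force: 0.0
time: 9.22
eef_pos: [0.4001, 0.2163, 0.1938]
tcp_rot: [0.049, 0.999, -0.0, -0.0]
contact_force: [1.2, 0.6, 0.1]
opening: 1.002
finger_force: 0.0
time: 9.63
eef_pos: [0.4812, 0.0664, 0.1925]
tcp_rot: [0.049, 0.999, -0.0, 0.0]
contact_force: [1.0, 0.0, 0.9]
opening: 1.001
finger_force: 0.0
time: 10.05
eef_pos: [0.4602, -0.1329, 0.1925]
tcp_rot: [0.049, 0.999, -0.0, 0.0]
contact_force: [0.1, 0.2, -0.1]
opening: 1.0
finger_force: 0.0
time: 10.3
eef_pos: [0.4568, -0.1397, 0.1379]
tcp_rot: [0.033, 0.999, 0.002, -0.004]
contact_force: [-0.8, -0.2, -0.4]
opening: 1.001
finger_force: 0.0
10.3 [ 0.4568 -0.1397  0.1379] [0.0661 0.9978 0.0039] [-0.5096 -0.0486  2.1257 -0.      1.0737 -2.0142]
{'at': [284.6, 222.1], 'score': 0.92} [ 0.4598 -0.1374  0.05  ]
[   0  170   84   92 6036] [ 0.4388 -0.318   0.0634] [ 0.4433 -0.323   0.0588] -169.22186695014102
[ 250  171   70   94 4816] [ 0.4503 -0.1373  0.0671] [ 0.4575 -0.1377  0.0613] 173.01028494388964
[  48  291   74   54 2630] [ 0.5308 -0.3099  0.0602] [ 0.534  -0.3187  0.0571] 65.3648449671991
[ 270  290   63   77 3679] [ 0.5501 -0.1298  0.0651] [ 0.5577 -0.129   0.0586] -166.20347048040657
{'at': [215.6, 274.5], 'score': 0.61} [0.3966 0.212  0.05  ]
```

```bash
python3 -m inch '[[0,0,0.001,0.03,0],[0,0,0.001,0.06,0],[0,0,0.001,0.085,0],[0,0,0.001,0.1,0],[0,0,0.001,0.110,0]]'
python3 -m inch '[[0.2,0,0,0,0],[0.4,0,0,0,0],[0.6,0,0,0,0],[0.6,0,0,0,0],[0.6,0,0,0,0]]' 30
python3 -m inch '[[0.6,0,0,0,0],[0.6,0,0,-0.02,0],[0.6,0,0,-0.05,0],[0.6,0,0,-0.09,0],[0.6,0,0,-0.12,0]]'
```

```text
time: 10.92
eef_pos: [0.4602, -0.1384, 0.0318]
tcp_rot: [0.031, 1.0, 0.0, -0.0]
contact_force: [-0.3, 0.3, 0.2]
opening: 1.003
finger_force: 0.0
time: 11.33
eef_pos: [0.4617, -0.1397, 0.0346]
tcp_rot: [0.032, 0.999, -0.001, 0.002]
contact_force: [-0.1, 2.0, 6.2]
opening: 0.617
finger_force: 31.9
time: 11.75
eef_pos: [0.4603, -0.1394, 0.155]
tcp_rot: [0.032, 0.999, -0.001, 0.001]
contact_force: [1.3, -0.2, -0.7]
opening: 0.616
finger_force: 32.2
```

Lemon 1 is held. I'll carry it to the right-hand place in the pan, turning it 92°.

```bash
python3 -m inch '[[0.6,-0.003,0.034,0,6.8],[0.6,-0.006,0.068,0,13.6],[0.6,-0.009,0.102,0,20.4],[0.6,-0.012,0.136,0,27.2],[0.6,-0.015,0.17,0,34]]'
python3 -m inch '[[0.6,0.01,0.016,0,6.8],[0.6,0.019,0.031,0,13.6],[0.6,0.028,0.046,0,20.4],[0.6,0.038,0.061,0,27.2],[0.6,0.046,0.076,0,34]]'
python3 -m inch '[[0.6,0,0,0,7],[0.6,0,0,0,14],[0.6,0,0,0,20],[0.6,0,0,0,24],[0.6,0,0,0,24]]'
python3 - <<'E'
from h import *
np.set_printoptions(precision=4,suppress=True)
s=ctrl.get_state(); M=R.from_quat(s["tcp_rot"]).as_matrix(); print(s["time"],s["eef_pos"],M[:,1],s["qpos"]); t=tool(s,[.4957,.117,.079]); print("shift",t)
p=cam("top"); C=cloud(p); q=cam("wrist"); c0=np.array([.672,.2345]); X=np.array([.9953,-.0972]); Y=np.array([.0972,.9953])
for p in (p,q):
    r=ctrl.tip_of("pan_floor",p)[:1]; print(r, r and atz(p,r[0]["at"],.067))
    r=ctrl.tip_of("lemon0_center",p)[:1]; print(r, r and dep(p,r[0]["at"]))
cv2.imwrite("pics/c4.png",np.hstack([q["pixels"][60:420,80:480],cv2.resize(cam("top")["pixels"][150:330,100:300],(400,360))])[:,:,::-1])
E
```

```text
time: 12.17
eef_pos: [0.4854, 0.0268, 0.153]
tcp_rot: [0.313, 0.95, -0.0, 0.001]
contact_force: [1.0, -0.4, -1.4]
opening: 0.612
finger_force: 32.2
time: 12.58
eef_pos: [0.4928, 0.115, 0.1526]
tcp_rot: [0.577, 0.817, 0.0, 0.0]
contact_force: [-0.6, -0.1, -0.5]
opening: 0.615
finger_force: 32.2
time: 13.0
eef_pos: [0.493, 0.114, 0.1526]
tcp_rot: [0.733, 0.681, 0.0, 0.0]
contact_force: [-0.6, 0.4, -1.4]
opening: 0.619
finger_force: 32.2
13.0 [0.493  0.114  0.1526] [ 0.9973 -0.0736  0.0007] [ 0.0267 -0.0074  2.0557 -0.0003  1.0926  0.1005]
shift [0.0032 0.0024 0.0736]
[{'at': [222.7, 230.5], 'score': 0.84}] [0.5076 0.1956 0.067 ]
[{'at': [428.4, 261.0], 'score': 0.62}] [ 0.4397 -0.3202  0.0748]
[{'at': [289.1, 98.7], 'score': 0.84}] [0.5041 0.2012 0.067 ]
[] []
```

View pics/c4.png

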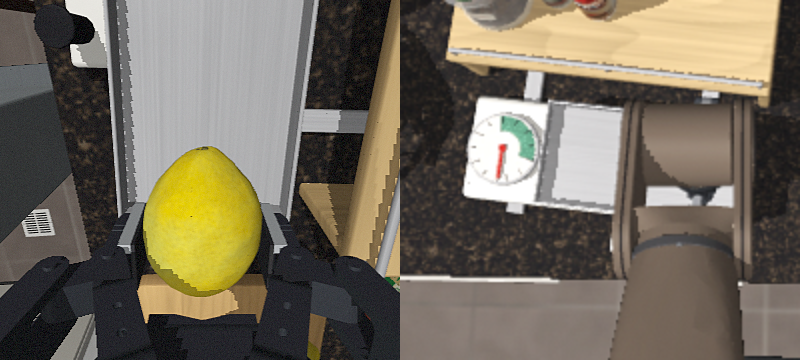

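The wrist view shows the lemon aligned with the pan and centred between its side walls; the top view shows the needle at 0. I'll lower it.

```bash
python3 -m inch '[[0.6,0.003,0.002,0.02,1.4],[0.6,0.003,0.002,0.04,1.4],[0.6,0.003,0.002,0.055,1.4],[0.6,0.003,0.002,0.064,1.4],[0.6,0.003,0.002,0.07,1.4]]'
python3 -m inch '[[0.6,0,0,0.002,0],[0.6,0,0,0.004,0],[0.6,0,0,0.005,0],[0.6,0,0,0.006,0],[0.6,0,0,0.006,0]]'
```

```text
time: 13.77
eef_pos: [0.4946, 0.1168, 0.081]
tcp_rot: [0.741, 0.672, -0.001, -0.001]
contact_force: [0.1, 0.2, -1.1]
opening: 0.616
finger_force: 32.2
time: 14.18
eef_pos: [0.4959, 0.1169, 0.0771]
tcp_rot: [0.741, 0.672, 0.001, 0.001]
contact_force: [-0.5, -0.1, 0.1]
opening: 0.617
finger_force: 32.3
```

```bash
python3 -m inch '[[0.6,0,0,0.001,0],[0.6,0,0,0.002,0],[0.6,0,0,0.003,0],[0.6,0,0,0.003,0]]'
cat >> h.py <<'E'
def needle(name="top",save_as=None):
    p=cam(name); C=cloud(p); hsv=cv2.cvtColor(p["pixels"],cv2.COLOR_RGB2HSV)
    r=ctrl.tip_of("dial",p)[0]; a=atz(p,r["at"],.062)[:2]
    v,u=np.mgrid[:420,:560]; d=np.stack([(u-p["cx"])/p["fx"],(v-p["cy"])/p["fy"],np.ones(u.shape)],-1)@p["T"][:3,:3].T; o=p["T"][:3,3]
    W=(o+d*((.062-o[2])/d[...,2:]))[...,:2]
    near=np.hypot(*(W-a).transpose(2,0,1))<.042
    red=near&((hsv[...,0]<8)|(hsv[...,0]>172))&(hsv[...,1]>130)&(hsv[...,2]>80)
    P=W[red]-a; X=np.array([.9953,-.0972]); Y=np.array([.0972,.9953])
    m=P[np.hypot(*P.T)>.008].mean(0) if len(P) else [0,0]
    # clockwise from -x: angle 0 ->-x, then +y (left)
    ang=np.arctan2(m@Y,-(m@X))%(2*np.pi)
    green=near&(hsv[...,0]>60)&(hsv[...,0]<95)&(hsv[...,1]>90); G=W[green]-a; ga=np.arctan2(G@Y,-(G@X))%(2*np.pi)
    print(name,"needle",round(float(ang),2),"n",len(P),"dial",a,"green",np.percentile(ga,[2,98]) if len(ga) else None)
    if save_as: 
        c,w=[int(x) for x in r["at"]]; cv2.imwrite("pics/"+save_as,cv2.resize(p["pixels"][max(w-40,0):w+40,max(c-40,0):c+80],None,fx=5,fy=5)[:,:,::-1])
E
python3 - <<'E'
from h import *
print(ctrl.get_state()["eef_pos"]); needle("top"); needle("side")
E
```

```text
time: 14.52
eef_pos: [0.4959, 0.1169, 0.0737]
tcp_rot: [0.741, 0.672, 0.001, 0.001]
contact_force: [0.8, 0.1, 1.2]
opening: 0.618
finger_force: 32.4
[0.49591972 0.11687717 0.07369308]
top needle 3.07 n 22 dial [0.51942084 0.38259678] green [3.19150457 4.81495683]
side needle 3.41 n 12 dial [0.51445271 0.38907711] green [3.45166063 4.44782662]
```

The needle is at about 3.1 while I'm holding, so I'm pressing the pan a few mm too deep. I'll lift 3 mm and then release.

```bash
python3 -m inch '[[0.6,0,0,-0.002,0],[0.6,0,0,-0.003,0],[0.6,0,0,-0.003,0]]'
python3 -c 'from h import *; needle("top","n1.png")'
python3 -m inch '[[0.35,0,0,-0.0,0],[0.3,0,0,-0.0,0],[0.25,0,0,0,0],[0.25,0,0,0,0],[0.25,0,0,0,0]]'
python3 -m inch '[[0.25,0,0,-0.01,0],[0.25,0,0,-0.025,0],[0.25,0,0,-0.05,0],[0.25,0,0,-0.08,0],[0.25,0,0,-0.1,0]]'
python3 -c 'from h import *; needle("top","n2.png"); needle("side")
p=cam("wrist"); save(p,"w5.png")
img=cv2.imread("pics/n1.png");im2=cv2.imread("pics/n2.png")
cv2.imwrite("pics/n12.png",cv2.resize(np.vstack([img[:400,:400],im2[:400,:400]]),(300,600)))'
```

```text
time: 14.97
eef_pos: [0.4952, 0.1168, 0.0765]
tcp_rot: [0.741, 0.672, -0.0, 0.0]
contact_force: [0.9, 0.1, 0.3]
opening: 0.618
finger_force: 32.3
top needle 1.85 n 29 dial [0.51845895 0.37868616] green [2.93584013 4.81461973]
time: 15.48
eef_pos: [0.495, 0.1169, 0.0761]
tcp_rot: [0.741, 0.672, -0.0, -0.0]
contact_force: [0.4, -0.2, 0.1]
opening: 0.755
finger_force: 0.0
time: 15.9
eef_pos: [0.4961, 0.117, 0.1797]
tcp_rot: [0.741, 0.672, 0.001, 0.001]
contact_force: [-0.4, 0.5, 1.6]
opening: 0.75
finger_force: 0.0
top needle 1.29 n 26 dial [0.52302521 0.3825496 ] green [3.04555499 4.92706556]
side needle 2.86 n 7 dial [0.50868156 0.38498522] green [3.2375396  3.93737204]
```

View pics/n12.png

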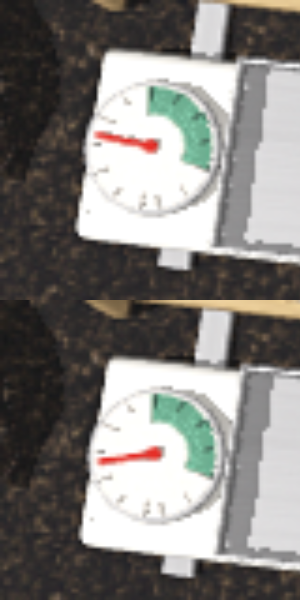

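View pics/w5.png

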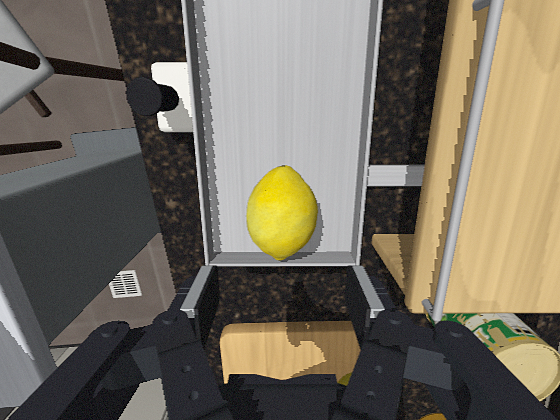

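Lemon 1 lies squarely in the right end of the pan, and the needle rests at about 1.35. That is short of green, so I'll fetch lemon 3.

```bash
python3 -m inch '[[0.25,-0.028,0.011,0,7],[0.25,-0.056,0.022,0,14],[0.25,-0.084,0.033,0,21],[0,-0.112,0.044,0,28],[0,-0.14,0.055,0,35]]'
python3 -m inch '[[0,-0.0125,0.017,0,7],[0,-0.025,0.034,0,14],[0,-0.0375,0.051,0,21],[0,-0.05,0.068,0,28],[0,-0.062,0.086,0,35]]'
python3 -m inch '[[0,0,0,0.03,5],[0,0,0,0.04,5],[0,0,0,0.04,5]]'
cat > lem.py <<'E'
from h import *
import sys
np.set_printoptions(precision=4,suppress=True)
s=ctrl.get_state(); M=R.from_quat(s["tcp_rot"]).as_matrix(); print(s["time"],s["eef_pos"],"tooly",np.degrees(np.arctan2(M[1,1],M[0,1])),s["qpos"])
p=cam("wrist"); C=cloud(p); hsv=cv2.cvtColor(p["pixels"],cv2.COLOR_RGB2HSV)
for r in ctrl.tip_of(sys.argv[1]+"_center",p)[:2]: print(r,atz(p,r["at"],.05))
m=(cv2.inRange(hsv,(18,100,60),(38,255,255))>0)&(C[...,2]>.045)&(C[...,2]<.1)
k,l,st,_=cv2.connectedComponentsWithStats(m.astype(np.uint8))
for j in range(1,k):
    if st[j,4]<300: continue
    P=C[l==j]; w,v=np.linalg.eigh(np.cov(P[:,:2].T)); print(st[j],P.mean(0),(P.min(0)+P.max(0))/2,np.degrees(np.arctan2(v[1,1],v[0,1])))
needle("top")
E
python3 lem.py lemon3
```

```text
time: 16.57
eef_pos: [0.5354, -0.0288, 0.1742]
tcp_rot: [0.91, 0.415, -0.002, -0.001]
contact_force: [0.2, 0.4, -0.1]
opening: 0.992
finger_force: 0.0
time: 16.98
eef_pos: [0.5602, -0.1314, 0.1739]
tcp_rot: [0.992, 0.122, -0.002, -0.001]
contact_force: [0.6, 0.1, 0.3]
opening: 1.001
finger_force: 0.0
time: 17.23
eef_pos: [0.5577, -0.1294, 0.1306]
tcp_rot: [0.997, 0.083, -0.005, -0.003]
contact_force: [-0.3, 0.5, -0.7]
opening: 1.0
finger_force: 0.0
17.2333 [ 0.5577 -0.1294  0.1306] tooly -80.46785329697727 [-0.4052  0.1734  1.906   0.0001  1.0738  0.9991]
{'at': [281.7, 210.2], 'score': 0.85} [ 0.565  -0.1276  0.05  ]
[   0    0   58  146 5839] [0.633  0.0385 0.0682] [0.6331 0.0389 0.0677] 174.39748415646386
[  435     0   125   152 10417] [ 0.6727 -0.2373  0.0736] [ 0.6761 -0.2539  0.0716] 63.08852845602494
[ 247  161   73   97 5257] [ 0.5712 -0.1274  0.0672] [ 0.5648 -0.128   0.0613] -174.1339442802783
[ 475  222   85   82 5616] [ 0.5567 -0.3098  0.0639] [ 0.5519 -0.3147  0.0615] 161.4639675641978Traceback (most recent call last):
  File "lem.py", line 12, in <module>
    needle("top")
    ~~~~~~^^^^^^^
  File "h.py", line 29, in needle
    r=ctrl.tip_of("dial",p)[0]; a=atz(p,r["at"],.062)[:2]
      ~~~~~~~~~~~~~~~~~~~~~^^^
IndexError: list index out of range
```

```bash
python3 -m inch '[[0,0.003,-0.002,0.03,2],[0,0.003,-0.002,0.06,2],[0,0.003,-0.002,0.08,2],[0,0.003,-0.002,0.095,2],[0,0.003,-0.002,0.103,2]]'
python3 -m inch '[[0.2,0,0,0,0],[0.4,0,0,0,0],[0.6,0,0,0,0],[0.6,0,0,0,0],[0.6,0,0,0,0]]' 30
python3 -m inch '[[0.6,0,0,0,0],[0.6,0,0,-0.02,0],[0.6,0,0,-0.05,0],[0.6,0,0,-0.09,0],[0.6,0,0,-0.12,0]]'
```

```text
time: 17.85
eef_pos: [0.5635, -0.1275, 0.0322]
tcp_rot: [0.998, 0.066, -0.001, -0.0]
contact_force: [-0.9, -0.0, -0.3]
opening: 1.0
finger_force: 0.0
time: 18.27
eef_pos: [0.5657, -0.1289, 0.0357]
tcp_rot: [0.998, 0.065, 0.002, 0.001]
contact_force: [-0.1, 0.8, 5.0]
opening: 0.617
finger_force: 32.0
time: 18.68
eef_pos: [0.5641, -0.1285, 0.1555]
tcp_rot: [0.998, 0.065, 0.0, 0.0]
contact_force: [1.5, -0.1, -0.6]
opening: 0.618
finger_force: 32.3
```

```bash
python3 -m inch '[[0.6,-0.002,-0.032,0,-6.8],[0.6,-0.003,-0.064,0,-13.6],[0.6,-0.005,-0.096,0,-20.4],[0.6,-0.006,-0.128,0,-27.2],[0.6,-0.008,-0.16,0,-34]]'
python3 -m inch '[[0.6,0.018,-0.03,-0.003,-6.8],[0.6,0.035,-0.059,-0.003,-13.6],[0.6,0.053,-0.089,-0.003,-20.4],[0.6,0.071,-0.118,-0.003,-27.2],[0.6,0.089,-0.148,-0.003,-34]]'
python3 -m inch '[[0.6,0,0,0,-7],[0.6,0,0,0,-9],[0.6,0,0,0,-9],[0.6,0,0,0,-9]]'
python3 - <<'E'
from h import *
np.set_printoptions(precision=4,suppress=True)
s=ctrl.get_state(); M=R.from_quat(s["tcp_rot"]).as_matrix(); print(s["time"],s["eef_pos"],np.degrees(np.arctan2(M[1,1],M[0,1]))); print("shift",tool(s,[.5037,.1986,.079]))
needle("side")
E
```

```text
time: 19.1
eef_pos: [0.5347, 0.0304, 0.1533]
tcp_rot: [0.934, 0.356, 0.0, 0.0]
contact_force: [0.4, 0.8, -0.7]
opening: 0.619
finger_force: 32.3
time: 19.52
eef_pos: [0.5034, 0.2005, 0.1563]
tcp_rot: [0.789, 0.614, -0.0, 0.0]
contact_force: [1.3, -0.2, -1.6]
opening: 0.614
finger_force: 32.3
time: 19.85
eef_pos: [0.5039, 0.1991, 0.1561]
tcp_rot: [0.741, 0.672, -0.0, -0.0]
contact_force: [1.1, 0.4, -1.7]
opening: 0.616
finger_force: 32.3
19.85 [0.5039 0.1991 0.1561] -5.624185530887821
shift [-0.0005 -0.0001  0.0771]
side needle 3.14 n 0 dial [0.5095 0.4019] green None
```

```bash
python3 -m inch '[[0.6,0.002,0,0.02,0],[0.6,0.002,0,0.04,0],[0.6,0.002,0,0.055,0],[0.6,0.002,0,0.065,0],[0.6,0.002,0,0.072,0]]'
python3 -m inch '[[0.6,0,0,0.002,0],[0.6,0,0,0.004,0],[0.6,0,0,0.006,0],[0.6,0,0,0.008,0],[0.6,0,0,0.0085,0]]'
python3 -m inch '[[0.6,0,0,0,0],[0.6,0,0,0,0]]'
python3 -c 'from h import *; needle("top"); print(ctrl.get_state()["eef_pos"])'
```

```text
time: 20.37
eef_pos: [0.5039, 0.2005, 0.0829]
tcp_rot: [0.741, 0.671, -0.001, -0.001]
contact_force: [0.0, 0.6, -0.5]
opening: 0.614
finger_force: 32.3
time: 20.78
eef_pos: [0.5051, 0.2012, 0.0765]
tcp_rot: [0.741, 0.672, 0.001, 0.0]
contact_force: [0.4, -0.3, -0.7]
opening: 0.615
finger_force: 32.4
time: 20.95
eef_pos: [0.5049, 0.2012, 0.0764]
tcp_rot: [0.741, 0.672, 0.001, 0.0]
contact_force: [0.6, 0.5, -0.4]
opening: 0.615
finger_force: 32.4
top needle 2.19 n 34 dial [0.52607833 0.38478521] green [3.12588121 4.96666458]
[0.50484169 0.20120143 0.07631982]
```

```bash
python3 -m inch '[[0.6,0,0,0.0005,0],[0.6,0,0,0.001,0],[0.35,0,0,0.001,0],[0.3,0,0,0.001,0],[0.25,0,0,0.001,0]]'
python3 -m inch '[[0.25,0,0,0,0],[0.25,0,0,0,0],[0.25,0,0,0,0],[0.25,0,0,-0.01,0],[0.25,0,0,-0.025,0]]'
python3 -m inch '[[0.25,0,0,-0.03,0],[0.25,0,0,-0.06,0],[0.25,0,0,-0.08,0],[0.25,0,0,-0.08,0],[0.25,0,0,-0.08,0]]'
python3 -m inch '[[0.25,0,0,0,0],[0.25,0,0,0,0]]'
python3 -c 'from h import *; needle("top","n3.png"); print(ctrl.get_state()["eef_pos"])
save(cam("wrist"),"w6.png"); cv2.imwrite("pics/nw.png",np.hstack([cv2.resize(cv2.imread("pics/n3.png")[:,:450],(450,400)),cv2.resize(cv2.imread("pics/w6.png"),(350,400))]))'
```

```text
time: 21.47
eef_pos: [0.5043, 0.2011, 0.0748]
tcp_rot: [0.741, 0.672, -0.0, -0.0]
contact_force: [-0.4, -0.2, 0.4]
opening: 0.753
finger_force: 0.0
time: 21.88
eef_pos: [0.503, 0.2008, 0.0988]
tcp_rot: [0.741, 0.672, -0.002, -0.001]
contact_force: [-0.5, -0.8, 0.3]
opening: 0.749
finger_force: 0.0
time: 22.3
eef_pos: [0.5054, 0.2013, 0.182]
tcp_rot: [0.741, 0.672, 0.002, 0.001]
contact_force: [-0.4, -0.4, -0.4]
opening: 0.751
finger_force: 0.0
time: 22.47
eef_pos: [0.5033, 0.2008, 0.178]
tcp_rot: [0.741, 0.672, -0.001, -0.001]
contact_force: [-0.5, -0.2, -0.4]
opening: 0.753
finger_force: 0.0
top needle 3.06 n 30 dial [0.51966026 0.38363882] green [3.19065739 3.35831571]
[0.50339524 0.20085913 0.17801472]
```

View pics/nw.png

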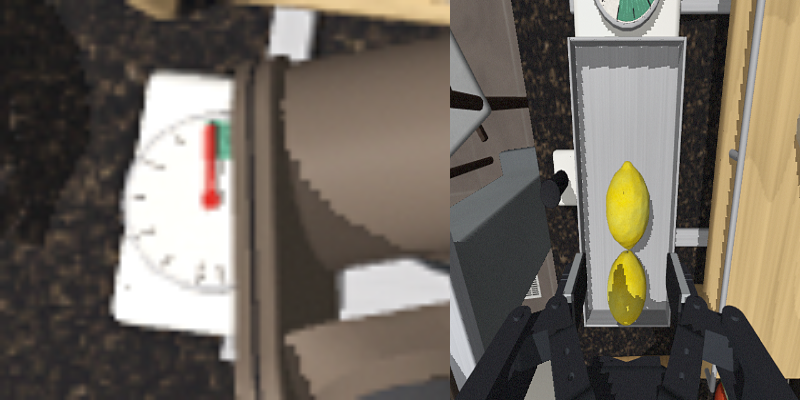

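Both lemons lie well in the pan. The needle is right at the start of the green, so I need a closer look from the wrist camera.

```bash
python3 -m inch '[[0.25,0,0,-0.03,0],[0.25,0.03,0,-0.04,0],[0.25,0.06,0,-0.04,0],[0.25,0.07,-0.01,-0.04,0],[0.25,0.07,-0.01,-0.04,0]]'
python3 -m inch '[[0.25,0,0,0,0],[0.25,0,0,0,0],[0.25,0,0,0,0]]'
python3 - <<'E'
from h import *
needle("wrist"); p=cam("wrist"); save(p,"w7.png"); r=ctrl.tip_of("dial",p)[0]; print(r); c,w=[int(x) for x in r["at"]]
hsv=cv2.cvtColor(p["pixels"],cv2.COLOR_RGB2HSV)
# rectify to 0.1 m square in rack axes about the dial, 6 px/mm
a=atz(p,r["at"],.062)[:2]; X=np.array([.9953,-.0972]); Y=np.array([.0972,.9953])
j,i=np.mgrid[:600,:600]; W=a+((300-j)/6000)[...,None]*X+((300-i)/6000)[...,None]*Y
Q=np.dstack([W,np.full(i.shape,.062)])-p["T"][:3,3]; Q=Q@p["T"][:3,:3]
mx=(Q[...,0]/Q[...,2]*p["fx"]+p["cx"]).astype(np.float32); my=(Q[...,1]/Q[...,2]*p["fy"]+p["cy"]).astype(np.float32)
cv2.imwrite("pics/dial.png",cv2.remap(p["pixels"],mx,my,cv2.INTER_LINEAR)[:,:,::-1])
E
```

```text
time: 23.03
eef_pos: [0.4997, 0.2736, 0.2188]
tcp_rot: [0.74, 0.673, -0.001, -0.001]
contact_force: [0.2, -0.1, 0.4]
opening: 0.75
finger_force: 0.0
time: 23.28
eef_pos: [0.5011, 0.2708, 0.2191]
tcp_rot: [0.741, 0.672, -0.001, -0.0]
contact_force: [0.7, -0.5, -0.5]
opening: 0.75
finger_force: 0.0
wrist needle 3.02 n 346 dial [0.51961678 0.38469714] green [3.1201619  4.89857556]
{'at': [291.1, 67.5], 'score': 0.73}
```

View pics/dial.png

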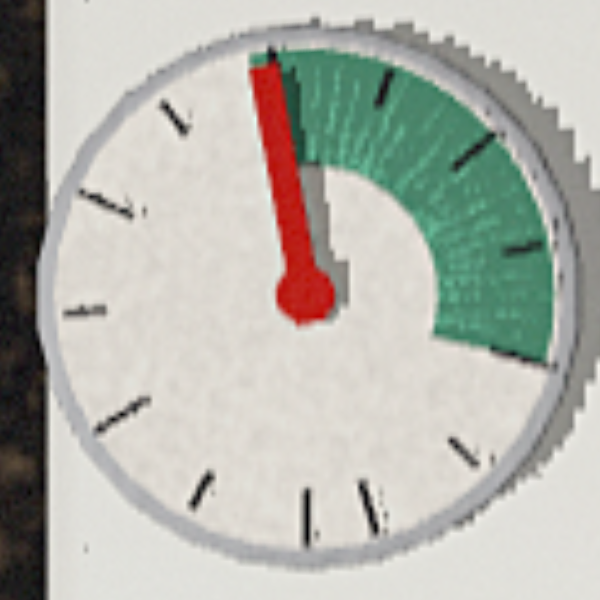

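The rectified dial shows the needle hub at (305,296) and its tip at (265,65), just left of the 3.0 tick. The green starts further left, at (250,55). I'll confirm this numerically with one more reading.

```bash
python3 - <<'E'
from h import *
for k in range(2):
    img=cv2.imread("pics/dial.png")
    if k:
        p=cam("wrist"); r=[.51961678,.38469714]; X=np.array([.9953,-.0972]); Y=np.array([.0972,.9953])
        j,i=np.mgrid[:600,:600]; W=np.array(r)+((300-j)/6000)[...,None]*X+((300-i)/6000)[...,None]*Y
        Q=(np.dstack([W,np.full(i.shape,.062)])-p["T"][:3,3])@p["T"][:3,:3]
        img=cv2.remap(p["pixels"],(Q[...,0]/Q[...,2]*p["fx"]+p["cx"]).astype(np.float32),(Q[...,1]/Q[...,2]*p["fy"]+p["cy"]).astype(np.float32),cv2.INTER_LINEAR)[:,:,::-1]
    h=cv2.cvtColor(np.ascontiguousarray(img),cv2.COLOR_BGR2HSV)
    red=((h[...,0]<8)|(h[...,0]>172))&(h[...,1]>150); v,u=np.nonzero(red)
    hub=np.array([u[v>270].mean(),(v[v>270].max()+v[v>270].min())/2]); n=v<250
    vx,vy,_,_=cv2.fitLine(np.c_[u[n],v[n]].astype(np.float32),cv2.DIST_L2,0,.01,.01).ravel()
    print("needle",np.pi-np.arctan2(-vx*np.sign(-vy),abs(vy)),hub)
    g=(h[...,0]>60)&(h[...,0]<95)&(h[...,1]>90); v,u=np.nonzero(g); a=np.arctan2(305-u,v-300)%(2*np.pi); print("green",np.percentile(a,[.2,99.8]))
s=ctrl.get_state(); print(s["contact_force"],s["finger_force"])
p=cam("side")
for i in range(4):
    for r in ctrl.tip_of(f"lemon{i}_center",p)[:2]: print(i,round(r["score"],2),atz(p,r["at"],.05)[:2])
for q,z in (("tomato_center",.036),("mug_center",.048)): print(q,atz(p,ctrl.tip_of(q,p)[0]["at"],z))
E
```

```text
needle 2.9610186 [305.15971936 344.5       ]
green [2.96176523 4.95736764]
needle 2.9655762 [306.14506855 429.5       ]
green [2.96409456 4.93554304]
[ 0.47054682  0.32153989 -0.08291433] 0.0
1 0.55 [0.48970105 0.15675778]
2 0.62 [ 0.55398427 -0.32231713]
2 0.32 [ 0.50752353 -0.23889054]
3 0.53 [0.50625827 0.23338546]
tomato_center [ 0.68907112 -0.12879006  0.036     ]
mug_center [ 0.69210614 -0.24604854  0.048     ]
```

```bash
python3 -c 'from plant import ctrl; print(ctrl.sign_off())'
```

```text
the job is handed in; nothing more can be done
None
```

I handed the job in with the scale pulled out to its stop and two lemons in the pan. The needle rested at about 2.96 rad, only just inside the green, which starts at 2.9. The other two lemons were left on the board; the post slipped from the gripper near the end of the pull, and a second pull against the stop reached about 40 N at the wrist before I eased off.

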